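# Shut off the souvenir stall's water at the valve box

### The job

It is closing time at the souvenir stall: turn off the stall's water. Push the loose cover of the grey valve box along its track, away from over the valves, as far as it goes, then push the lever that carries the round tag a quarter turn, until it stands square across its pipe (shut), and leave the cover open. Do it all by pushing: pick nothing up (the cover is slid, not lifted), and leave the other lever and the goods around the box as they are.

Things in the scene. Friction and masses are not known exactly. Their poses are not given: they have to be found in the camera images.
- valve_box: Fixed grey sheet-steel valve box on the tiled ledge, 269 mm (its x) by 350 mm (its y), 90 mm high to the track on its two long walls, with thin lips to 98 mm round the rim. Origin: centre of its underside, on the ledge (z = 0). Its -y half is the valve bay under the loose cover; its +y half has a fixed roof, 86 mm high, over which the cover slides.
- valve_bay (a point): Middle of the valve bay's mouth, at track height (90 mm), 82 mm from the box's centre toward its -y. The bay is clear 245 mm (x) by 163 mm (y). Two copper pipes, 21 mm across, axis 30 mm above the ledge, run along y through the box at x = -40 and +60 mm, each with a ball valve (47 mm high, plus stem) in the bay; outside they turn down into the ledge 245 mm either side of the box's centre.
- cover: Loose flat aluminium cover, 257 (x) by 170 (y) by 6 mm, 0.3 to 0.65 kg, lying on the track (underside 90 mm up) between the lips, 2.5 mm play each side. Origin: centre of its underside; axes as the box's. It starts over the valve bay, centre at y = -87 to -67 mm in the box's frame, and slides to the box's +y up to its stop, centre at y = +86 mm. Sliding takes 2 to 8 N.
- cover_rib (a point): Centre of the straight upright rib on the cover: 100 mm long (along the cover's x), 8 mm thick (y), rising 16 mm above the cover's top face (from 96 to 112 mm above the ledge). It stands 60 mm from the cover's centre toward the -y edge, 25 mm in from that edge.
- tagged_lever (a joint): Angle of the lever with the round tag, the one to shut: 0 = open (lever lies along its pipe, pointing to the box's -y), 1.571 = shut (lever square across the pipe, pointing to the box's -x), both at stops. It grows clockwise seen from above, starts between 0 and 0.3, and stays where it is left; it needs about 0.15 N m.
- tagged_lever_pivot (a point): On the turning axis (vertical) of the tagged lever, 70 mm above the ledge, at mid-thickness of the lever. The tagged valve may be on either of the two pipes.
- tagged_lever_tip (a point): On the tagged lever's centre line, 62 mm from its pivot, under the middle of its tag. Lever: black bar 16 mm wide, 11 mm thick (64 to 76 mm above the ledge), from 18 to 76 mm from the pivot; hub 22 mm across. The tag is a flat round steel disc, 30 mm across, 3 mm thick, riveted on top of the bar (to 79 mm).
- plain_lever (a joint): Angle of the other lever, which has no tag, same convention; it is to be left alone. Starts between 0 and 0.3.
- plain_lever_pivot (a point): On the turning axis of the plain lever, 70 mm above the ledge.
- plain_lever_tip (a point): On the centre line of the plain lever, 62 mm from its pivot. Same bar as the tagged one, without the disc.
- giraffe: Carved wooden giraffe, 190 mm tall on a round foot 65 mm across, standing off the -y end of the box. Origin: centre of its underside.
- padlock: Brass padlock, 45 by 40 by 20 mm with a steel shackle, lying near the -y end of the box. Origin: centre of the underside of its block.
- shell_bowl: White bowl, 110 mm across, 45 mm high, behind the box (+x side). Origin: centre of its underside.
- coasters: Stack of square shell coasters, 95 by 95 by 36 mm, one piece, behind the box. Origin: centre of its underside.
- cat: Small carved wooden cat, 46 mm across, 85 mm tall, off the -y end of the box. Origin: centre of its underside.
- water_bottle: Pale water bottle with a label, 64 mm across, 200 mm tall, off the +y end of the box. Origin: centre of its underside.
- mug: White mug, 76 mm across, 85 mm tall, off the +y end of the box. Origin: centre of its underside.
Mind the look-alikes: they are no part of the job. Leave any yellow look-alike of the shell_bowl alone.

How it is judged:
By the outcome, as a careful person would: the job done as asked, in the order asked, and still so for the second after the job is handed in, with the robot touching nothing.
It also fails if it takes over 48 s, if anything falls off the work surface, if the arm or the gripper's body presses on something with over 40 N, if the wrist force passes 120 N, or if a joint passes its speed limit or range.

### The arm

A 6-joint arm with a two-finger parallel gripper is mounted at the origin on the work surface. World frame = base frame: x ahead of the robot, y to its left, z up, the work surface at z = 0. Lengths are in m, angles in rad, forces in N, time in s.
With the tool pointing down it reaches from about 0.35 to 0.775 m from the base axis. Payload 5.5 kg.
Tool frame: the origin (TCP) lies midway between the tips of the shut fingers; the grasp point (between the pads) lies 19 mm behind it; z points along the fingers, y is the direction in which the jaws open and shut (so a half turn about z gives the same grasp; the last joint's range is limited). The gripper opens to 85 mm and grips with 20 to 120 N. Pads are 22 mm wide; open, the fingers measure 114 mm over their backs; the gripper's body (76 mm by 85 mm) begins 54 mm behind the grasp point. The pads swing forward as they close: fully open they stand 13 mm farther back than shut.
Start: joints at [1.028, 0.313, 0.046, 1.304, 0, 1.431], TCP at [0.225, 0.529, 0.231] pointing down, gripper open.
Joint ranges: [-2.76, 2.76], [-0.86, 1.69], [-1.03, 1.26], [-2.2, 2.34], [-1.47, 1.5], [-3.14, 3.14]. Speed limits (rad/s): [2.57, 2.57, 3.14, 3.14, 3.14, 3.14].

### API

Orientations are given as a unit quaternion [w, x, y, z].
In Python, from workcell import env gives the robot as it stands.
- The arm moves only by the shell command python3 -m pendant 'ROWS' [FORCE]. ROWS is JSON, a list of rows, each a list of 3 entries, a list of its own where there are three numbers: the shift along the tool's x, y, z each as a share of 20 mm, from -1 to 1, then the turn about the tool's z as a share of 6 degrees, from -1 to 1, then the closure, from -1 (fully open) to 1 (shut). In form: [[[tx, ty, tz], turn, claw], ...]. A call has 1 to 12 rows; each row shifts and turns the commanded pose from where the row before left it, along the tool's axes as they then stand; what a row does not reach is not made up. A row lasts 1/8 s, in which the tool goes at most 62.5 mm and 10.7 degrees, less where a joint would pass 70% of its speed; a pose out of reach is approached as far as the arm can. A call with a number of a shift or a turn outside -1 to 1 is refused whole. A call with a gripper value outside its range is refused whole. The fingers move at their own pace and stop on an object; FORCE is the grip in N (left out, the last holds). Time passes only in rows, so rows that do not move let the fingers close. It gives the time, the measured TCP pose, the force and the opening at its end, in the units of the state.
- env.get_state(): the state, without advancing time (a new reading comes with each control period).
- env.read_camera(name): name is "scene" or "side" or "wrist"; returns a dict with "color" (480x640x3 uint8, blue, green, red), "mtx" (3x3 intrinsics, pixels), "view" (4x4, takes a point from world to camera coordinates). Camera axes: x right, y down, z forward; pixel columns grow to the right and rows downward; lengths in m; the calibration is good to about 2 mm. The wrist camera is an equidistant fisheye: a pixel r from the principal point sees the ray r / f radians off the axis. A picture is of the moment at which its call begins. There is no depth.
- env.hand_in(): hands the job in, once; it reports no verdict.
Trained networks look in the newest picture that a camera, given by its name, has taken for a name from the list of things; names that differ only in an ending like _2 or _b are one class to them, and where a whole thing is asked for, a point or a joint stands for the part that bears it (a point fixed in the world has none). Each returns a list of dicts, best first, with "p" (0 to 1); they miss things now and then, are a little off and sometimes report something else, mostly with a low value. They report only what shows in the picture. A call takes as long as a camera call. They do not tell look-alikes from the thing itself.
- env.boxes_of(camera, thing): "location" ([column, row] in pixels, amid what is visible of it).
- env.cut_out(camera, thing): "region" (480x640 bool, what is visible of it) and "location" ([column, row] in pixels, amid what is visible of it).
The state is a dict: "clock": time; "joint_pos": joint angles; "qvel": joint speeds; "tau": joint torques, N m; "tcp_pos": TCP position; "orientation": TCP orientation; "wrist_force": force on the tool from outside, world axes, zero at the start; "ft_torque": the same for the moment, N m; "finger_gap": finger opening in m.
Only numpy, scipy, OpenCV 4.12 (cv2) and the standard library are available. Lean on these libraries where they do the work, as an engineer would, in place of code of your own. Each camera call takes 0.05 s, during which the arm holds its last target.

## Working session

There is one attempt and no reset: what is moved stays moved. The work goes in short steps, Python scripts to look and compute and a shell command to move; the robot and the scene stay as the last step left them, time stands still between calls to the robot, and variables do not carry over. Pictures are saved under pics/ and viewed, and the job is handed in when it is done.

```bash
ls; mkdir -p pics; python3 - <<'E'
from workcell import env
import cv2
print(env.get_state())
for n in ("scene","side","wrist"):
    d=env.read_camera(n); cv2.imwrite(f"pics/a_{n}.png",d["color"]); print(n,d["mtx"].tolist(),d["view"].round(4).tolist())
E
```

```text
pics
{'clock': 0.0, 'joint_pos': array([ 1.02838545e+00,  3.14005234e-01,  4.49611878e-02,  1.30358177e+00,
       -3.20412881e-05,  1.43119435e+00]), 'qvel': array([-0.00059148,  0.00165658,  0.00110586, -0.00026342,  0.00093758,
       -0.00025327]), 'tau': array([ 9.47625995e-04, -4.80621707e+01,  2.98536658e+01,  1.91042660e-02,
        2.00879335e-04,  3.95251192e-06]), 'tcp_pos': array([0.22515362, 0.52852717, 0.23039884]), 'orientation': array([-2.90825609e-04,  2.00045492e-01,  9.79786183e-01, -8.67431492e-04]), 'wrist_force': array([ 0.41299978, -0.25839388, -0.39438571]), 'ft_torque': array([-0.04565629,  0.00168777,  0.01618881]), 'finger_gap': 0.08529486504239973}
scene [[548.5732628703997, 0.0, 321.73750682035393], [0.0, 548.5732628703997, 248.87800424124856], [0.0, 0.0, 1.0]] [[0.89, 0.4559, 0.0091, -0.5029], [0.2625, -0.4959, -0.8277, -0.0873], [-0.3729, 0.739, -0.561, 1.7089], [0.0, 0.0, 0.0, 1.0]]
side [[506.7254176733317, 0.0, 322.7444075527886], [0.0, 506.7254176733317, 234.51590042591152], [0.0, 0.0, 1.0]] [[0.9499, -0.3123, 0.0128, -0.5582], [-0.1778, -0.5735, -0.7997, 0.1489], [0.2571, 0.7573, -0.6003, 1.0807], [0.0, 0.0, 0.0, 1.0]]
wrist [[371.64829954431775, 0.0, 323.048168027539], [0.0, 371.64829954431775, 240.52830183486407], [0.0, 0.0, 1.0]] [[0.3925, 0.9197, -0.0005, -0.5746], [0.8787, -0.3749, 0.2957, -0.0386], [0.2718, -0.1165, -0.9553, 0.3798], [0.0, 0.0, 0.0, 1.0]]
```

View pics/a_scene.png

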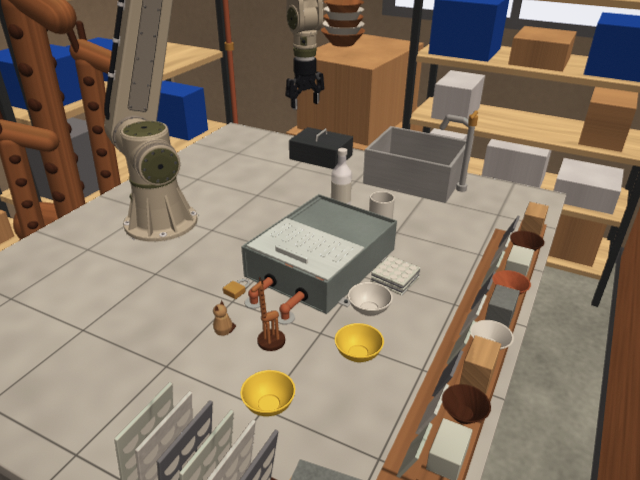

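View pics/a_side.png

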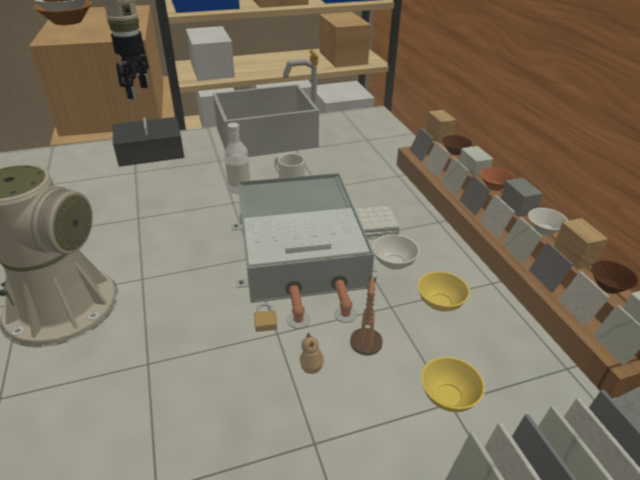

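View pics/a_wrist.png

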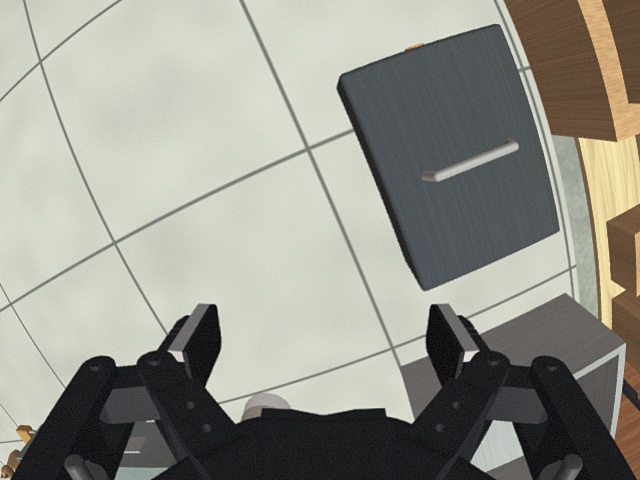

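```bash
python3 - <<'E'
import cv2
a=cv2.imread("pics/a_scene.png")[180:320,225:425]; cv2.imwrite("pics/b_scene.png",cv2.resize(a,None,fx=4,fy=4,interpolation=cv2.INTER_CUBIC))
a=cv2.imread("pics/a_side.png")[165:325,225:385]; cv2.imwrite("pics/b_side.png",cv2.resize(a,None,fx=3.75,fy=3.75,interpolation=cv2.INTER_CUBIC))
from workcell import env
for c in ("scene","side"):
  for t in ("valve_box","cover","cover_rib","giraffe","padlock","cat","water_bottle","mug","shell_bowl","coasters"):
    r=env.boxes_of(c,t); print(c,t,[(x["p"],x["location"]) for x in r[:3]])
E
```

```text
scene valve_box [(0.88, [342.6, 264.5])]
scene cover [(0.93, [302.1, 248.2]), (0.32, [253.6, 295.7])]
scene cover_rib [(0.59, [308.8, 246.0])]
scene giraffe [(0.68, [265.4, 330.8])]
scene padlock [(0.62, [234.1, 288.2])]
scene cat [(0.91, [217.8, 321.4])]
scene water_bottle [(0.73, [341.6, 178.5])]
scene mug [(0.62, [378.6, 202.6])]
scene shell_bowl [(0.91, [369.9, 300.8]), (0.58, [358.4, 339.7]), (0.58, [269.1, 392.3])]
scene coasters [(0.76, [395.7, 275.9]), (0.37, [339.3, 264.9]), (0.32, [367.3, 296.2])]
side valve_box [(0.67, [300.0, 260.0])]
side cover [(0.75, [302.7, 237.5])]
side cover_rib [(0.92, [300.3, 233.0])]
side giraffe [(0.61, [369.8, 334.7])]
side padlock [(0.81, [267.2, 316.3])]
side cat [(0.97, [311.0, 356.2])]
side water_bottle [(0.81, [235.5, 160.2])]
side mug [(0.76, [294.5, 165.3])]
side shell_bowl [(0.96, [451.5, 382.3]), (0.63, [395.4, 252.8]), (0.6, [442.9, 290.8])]
side coasters [(0.77, [376.7, 221.8])]
```

View pics/b_scene.png

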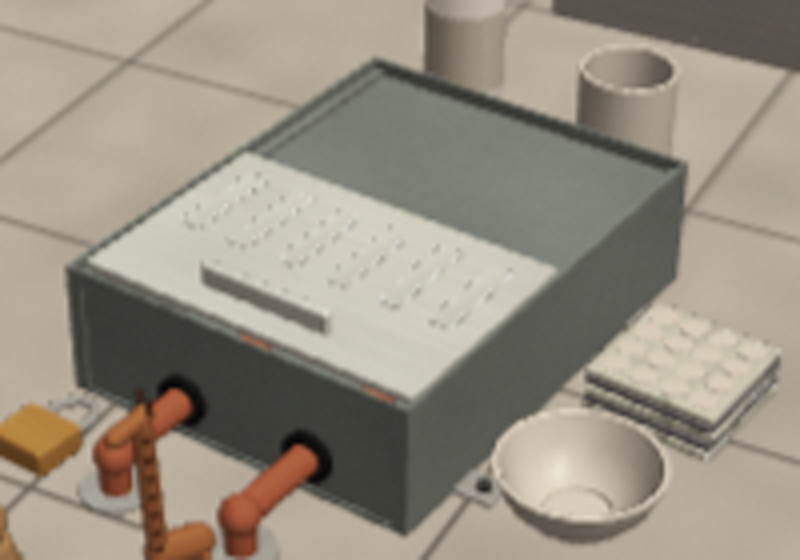

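View pics/b_side.png

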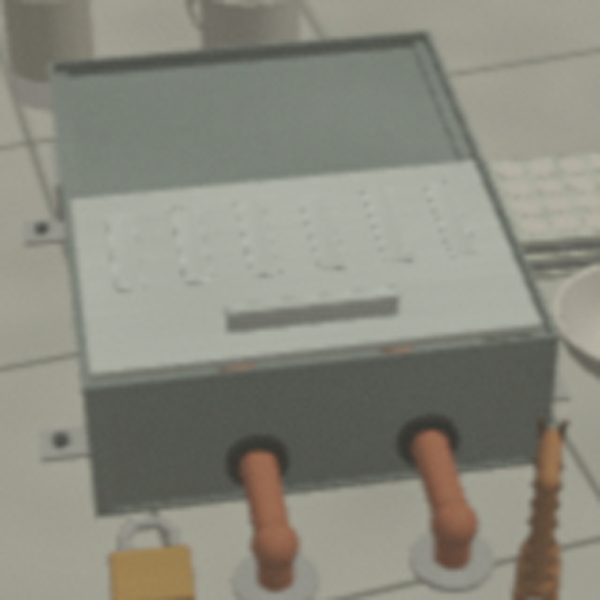

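```bash
cat > h.py <<'E'
import numpy as np, cv2
from scipy.optimize import least_squares
from scipy.spatial.transform import Rotation as R
C={"scene":(np.array([[548.5732628703997,0,321.73750682035393],[0,548.5732628703997,248.87800424124856],[0,0,1]]),),"side":(np.array([[506.7254176733317,0,322.7444075527886],[0,506.7254176733317,234.51590042591152],[0,0,1]]),)}
def proj(d,P):
    P=np.atleast_2d(P); c=P@d["view"][:3,:3].T+d["view"][:3,3]
    p=c@d["mtx"].T; return p[:,:2]/p[:,2:]
def projf(d,P):  # wrist fisheye
    P=np.atleast_2d(P); c=P@d["view"][:3,:3].T+d["view"][:3,3]
    K=d["mtx"]; r=np.hypot(c[:,0],c[:,1]); th=np.arctan2(r,c[:,2]); s=K[0,0]*th/np.maximum(r,1e-9)
    return np.c_[K[0,2]+s*c[:,0],K[1,2]+s*c[:,1]]
def ray(d,px,fish=False):
    K=d["mtx"]; x=(px[0]-K[0,2])/K[0,0]; y=(px[1]-K[1,2])/K[1,1]
    if fish:
        r=np.hypot(x,y); v=np.array([x/r*np.sin(r),y/r*np.sin(r),np.cos(r)]) if r>0 else np.array([0,0,1.])
    else: v=np.array([x,y,1.])
    Rm=d["view"][:3,:3]; return -Rm.T@d["view"][:3,3], Rm.T@v
def at_z(d,px,z,fish=False):
    o,v=ray(d,px,fish); return o+v*(z-o[2])/v[2]
def b2w(p,P):
    P=np.atleast_2d(np.array(P,float)); c,s=np.cos(p[2]),np.sin(p[2])
    return np.c_[p[0]+c*P[:,0]-s*P[:,1],p[1]+s*P[:,0]+c*P[:,1],P[:,2]]
def w2b(p,P):
    P=np.atleast_2d(P); c,s=np.cos(p[2]),np.sin(p[2]); x=P[:,0]-p[0];y=P[:,1]-p[1]
    return np.c_[c*x+s*y,-s*x+c*y,P[:,2]]
E
python3 - <<'E'
from h import *
from workcell import env
ds=env.read_camera("scene"); dd=env.read_camera("side")
un=lambda L,f,o:[((u+.5)/f-.5+o[0],(v+.5)/f-.5+o[1]) for u,v in L]
s=un([(72,265),(410,407),(686,163),(377,58)],4,(225,180))
t=un([(85,383),(556,336),(430,33),(52,65)],3.75,(225,165))
B=np.array([[-.1345,-.175,.098],[.1345,-.175,.098],[.1345,.175,.098],[-.1345,.175,.098]])
for d,L in ((ds,s),(dd,t)): print(np.array([at_z(d,q,.098) for q in L]).round(4).tolist())
f=lambda p:np.r_[(proj(ds,b2w(p,B))-s).ravel(),(proj(dd,b2w(p,B))-t).ravel()]
r=least_squares(f,[.5,.1,0]); print(r.x,r.fun.round(1)); np.save("box.npy",r.x)
# rib
for d,px in ((ds,un([(202,265),(328,318)],4,(225,180))),(dd,un([(228,313),(397,296)],3.75,(225,165)))):
    print("rib top front edge",w2b(r.x,np.array([at_z(d,q,.112) for q in px])).round(4).tolist())
for d,px in ((ds,un([(88,263),(408,402),(556,268),(248,152)],4,(225,180))),(dd,un([(91,374),(544,328),(476,161),(72,197)],3.75,(225,165)))):
    print("cover top corners",w2b(r.x,np.array([at_z(d,q,.096) for q in px])).round(4).tolist())
def loc(c,d,n,z):
    for q in env.boxes_of(c,n)[:3]:
        p=at_z(d,q["location"],z); print(n,c,q["p"],p.round(3),w2b(r.x,p).round(3))
for n,z in (("giraffe",.03),("padlock",.01),("cat",.04),("shell_bowl",.03),("coasters",.03),("mug",.04),("water_bottle",.1)):
    loc("scene",ds,n,z); loc("side",dd,n,z)
E
```

```text
[[0.393, -0.1159, 0.098], [0.6544, -0.1485, 0.098], [0.6997, 0.1916, 0.098], [0.4385, 0.2261, 0.098]]
[[0.387, -0.112, 0.098], [0.6486, -0.151, 0.098], [0.6951, 0.1901, 0.098], [0.4321, 0.2247, 0.098]]
[ 0.54305111  0.04121833 -0.133589  ] [-1.8 -0.9 -0.8  0.2  0.6 -0.8 -0.6 -1.3 -0.1  0.7  1.8 -0.6  0.8 -1.4
 -0.2 -1.6]
rib top front edge [[-0.0458, -0.1427, 0.112], [0.054, -0.1434, 0.112]]
rib top front edge [[-0.0515, -0.1423, 0.112], [0.0449, -0.1429, 0.112]]
cover top corners [[-0.123, -0.1657, 0.096], [0.1305, -0.1677, 0.096], [0.128, 0.0066, 0.096], [-0.1247, 0.006, 0.096]]
cover top corners [[-0.1305, -0.1632, 0.096], [0.1261, -0.1659, 0.096], [0.1268, 0.007, 0.096], [-0.1305, 0.0091, 0.096]]
giraffe scene 0.63 [ 0.572 -0.299  0.03 ] [[ 0.074 -0.333  0.03 ]]
giraffe side 0.61 [ 0.573 -0.302  0.03 ] [[ 0.076 -0.337  0.03 ]]
padlock scene 0.87 [ 0.406 -0.185  0.01 ] [[-0.105 -0.243  0.01 ]]
padlock scene 0.42 [0.75  0.064 0.01 ] [[0.203 0.05  0.01 ]]
padlock side 0.91 [ 0.406 -0.181  0.01 ] [[-0.106 -0.239  0.01 ]]
cat scene 0.61 [ 0.472 -0.333  0.04 ] [[-0.021 -0.38   0.04 ]]

[... 283 characters left out ...]
ide 0.9 [ 0.677 -0.45   0.03 ] [[ 0.198 -0.469  0.03 ]]
shell_bowl side 0.7 [ 0.776 -0.239  0.03 ] [[ 0.268 -0.247  0.03 ]]
shell_bowl side 0.69 [ 0.735 -0.09   0.03 ] [[ 0.207 -0.105  0.03 ]]
coasters scene 0.66 [0.761 0.044 0.03 ] [[0.215 0.032 0.03 ]]
coasters scene 0.57 [ 0.486 -0.222  0.03 ] [[-0.022 -0.268  0.03 ]]
coasters side 0.73 [ 0.401 -0.2    0.03 ] [[-0.109 -0.258  0.03 ]]
coasters side 0.55 [0.746 0.031 0.03 ] [[0.202 0.017 0.03 ]]
mug scene 0.65 [0.585 0.365 0.04 ] [[-0.002  0.327  0.04 ]]
mug side 0.69 [0.615 0.383 0.04 ] [[0.026 0.348 0.04 ]]
water_bottle scene 0.69 [0.46 0.34 0.1 ] [[-0.122  0.285  0.1  ]]
water_bottle side 0.93 [0.443 0.341 0.1  ] [[-0.139  0.284  0.1  ]]
```

```bash
python3 -m pendant '[[[0,0,0],-0.857,1],[[0,0,0],-0.857,1],[[0,0,0],-0.857,1],[[-0.3,-0.5,0],0,1],[[-0.6,-1,0],0,1],[[-0.6,-1,0],0,1],[[-0.6,-1,0],0,1],[[-0.6,-1,0],0,1],[[-0.6,-1,0],0,1],[[-0.6,-1,0],0,1],[[-0.6,-1,0],0,1],[[-0.6,-1,0],0,1]]' 30
```

```text
clock: 3.45
tcp_pos: [0.3041, 0.3455, 0.2314]
orientation: [0.0, 0.068, 0.998, -0.0]
wrist_force: [0.4, 0.1, -0.5]
finger_gap: -0.0
```

```bash
python3 -m pendant '[[[-0.6,-1,0],0,1],[[-0.6,-1,0],0,1],[[-0.6,-1,0],0,1],[[-0.6,-1,0],0,1],[[-0.6,-1,0],0,1],[[-0.6,-1,0],0,1],[[-0.6,-1,0],0,1],[[-0.6,-1,0],0,1],[[-0.6,-1,0],0,1],[[-0.6,-1,0],0,1],[[-0.6,-1,0],0,1],[[-0.6,-1,0],0,1]]'
```

```text
clock: 4.95
tcp_pos: [0.4145, 0.0887, 0.2314]
orientation: [0.0, 0.068, 0.998, -0.0]
wrist_force: [0.2, 0.1, 0.2]
finger_gap: 0.0004
```

```bash
python3 -m pendant '[[[-0.6,-1,0],0,1],[[-0.6,-1,0],0,1],[[-0.6,-1,0],0,1],[[-0.6,-1,0],0,1],[[-0.6,-1,0],0,1],[[-0.6,-1,0],0,1],[[-0.6,-0.8,0],0,1],[[-0.4,-0.5,0],0,1],[[0,0,0],0,1],[[0,0,0],0,1]]'; python3 - <<'E'
from h import *
from workcell import env
b=np.load("box.npy"); s=env.get_state()
print(w2b(b,s["tcp_pos"]),R.from_quat(s["orientation"][[1,2,3,0]]).as_matrix().round(3),s["wrist_force"],s["finger_gap"])
for n in ("wrist","side"):
    d=env.read_camera(n); cv2.imwrite(f"pics/c_{n}.png",d["color"])
E
```

```text
clock: 6.2
tcp_pos: [0.486, -0.0666, 0.2312]
orientation: [-0.0, 0.067, 0.998, 0.0]
wrist_force: [0.4, 0.6, 0.2]
finger_gap: -0.0001
[[-0.04218327 -0.11444602  0.23120042]] [[-0.991  0.133 -0.001]
 [ 0.133  0.991  0.   ]
 [ 0.001  0.    -1.   ]] [0.378302   0.64843218 0.21123744] -7.478476470049681e-05
```

View pics/c_wrist.png

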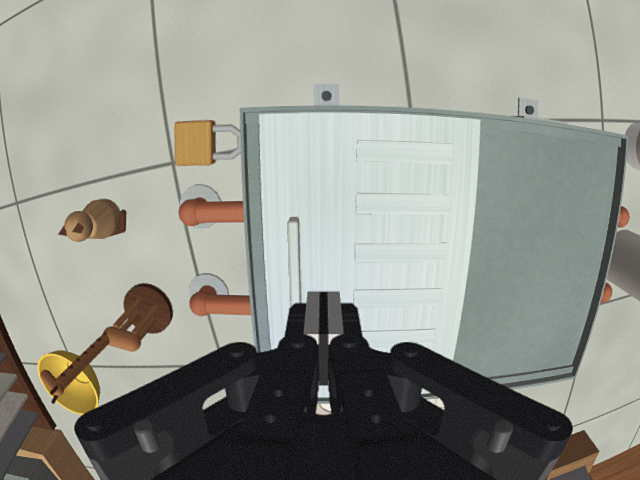

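View pics/c_side.png

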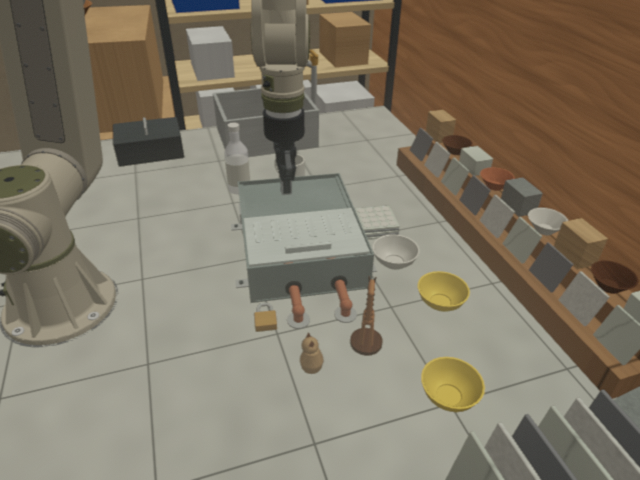

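```bash
python3 -m pendant '[[[-0.7,-1,0],0,1],[[-0.7,-1,0],0,1],[[-0.7,-1,0],0,1],[[0,-0.55,1],0,1],[[0,0,1],0,1],[[0,0,1],0,1],[[0,0,1],0,1],[[0,0,0.8],0,1],[[0,0,0.8],0,1],[[0,0,0.6],0,1],[[0,0,0.2],0,1],[[0,0,0],0,1]]'; python3 - <<'E'
from h import *
from workcell import env
b=np.load("box.npy"); s=env.get_state()
print(w2b(b,s["tcp_pos"]),s["wrist_force"])
for n in ("scene","side"):
    d=env.read_camera(n)["color"]; c=d[180:320,225:425] if n=="scene" else d[140:300,225:385]
    cv2.imwrite(f"pics/d_{n}.png",cv2.resize(c,None,fx=3.75,fy=3.75,interpolation=cv2.INTER_CUBIC))
E
```

```text
clock: 7.8
tcp_pos: [0.5186, -0.1429, 0.1033]
orientation: [0.0, 0.067, 0.998, 0.0]
wrist_force: [-0.2, 0.0, 0.3]
finger_gap: 0.0002
[[ 0.00030582 -0.18576832  0.1032942 ]] [-0.16470259  0.04233421  0.27919628]
```

View pics/d_side.png

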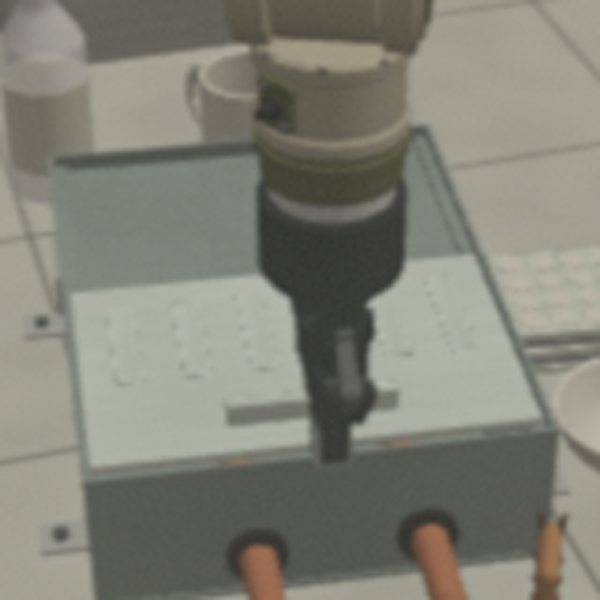

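View pics/d_scene.png

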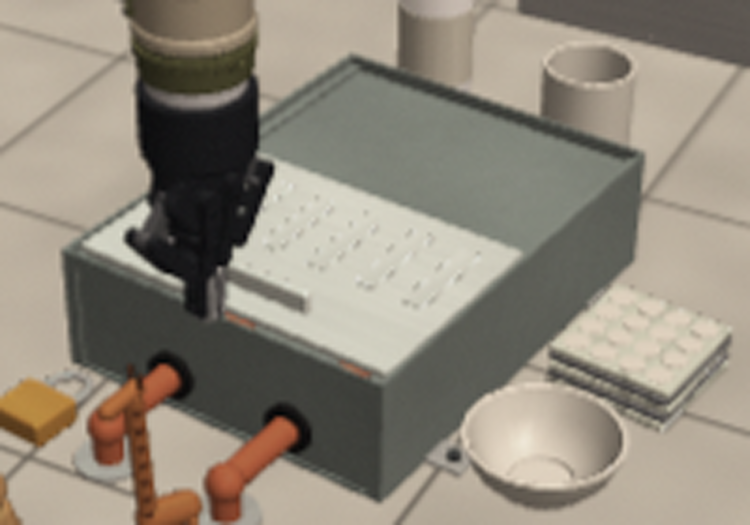

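```bash
python3 -m pendant '[[[0,0.5,0],0,1],[[0,0.4,0],0,1],[[0,0.3,0],0,1],[[0,0.3,0],0,1],[[0,0.3,0],0,1],[[0,0.3,0],0,1]]'; python3 -m pendant '[[[0,0.4,0],0,1],[[0,0.4,0],0,1],[[0,0.4,0],0,1],[[0,0.4,0],0,1],[[0,0.4,0],0,1],[[0,0.4,0],0,1]]'; python3 - <<'E'
from h import *
from workcell import env
b=np.load("box.npy"); s=env.get_state()
print(w2b(b,s["tcp_pos"]),s["wrist_force"])
for n in ("side",):
    d=env.read_camera(n)["color"]; c=d[180:320,225:425] if n=="scene" else d[140:300,225:385]
    cv2.imwrite(f"pics/e_{n}.png",cv2.resize(c,None,fx=3.75,fy=3.75,interpolation=cv2.INTER_CUBIC))
E
```

```text
clock: 8.65
tcp_pos: [0.5243, -0.1018, 0.1033]
orientation: [0.0, 0.067, 0.998, -0.001]
wrist_force: [-0.5, -3.5, -1.0]
finger_gap: 0.0001
clock: 9.4
tcp_pos: [0.5307, -0.0533, 0.1033]
orientation: [0.0, 0.067, 0.998, -0.0]
wrist_force: [1.1, -5.7, -0.9]
finger_gap: 0.0002
[[ 0.00030749 -0.09534038  0.10334016]] [ 1.05689083 -5.71925445 -0.88014684]
```

View pics/e_side.png

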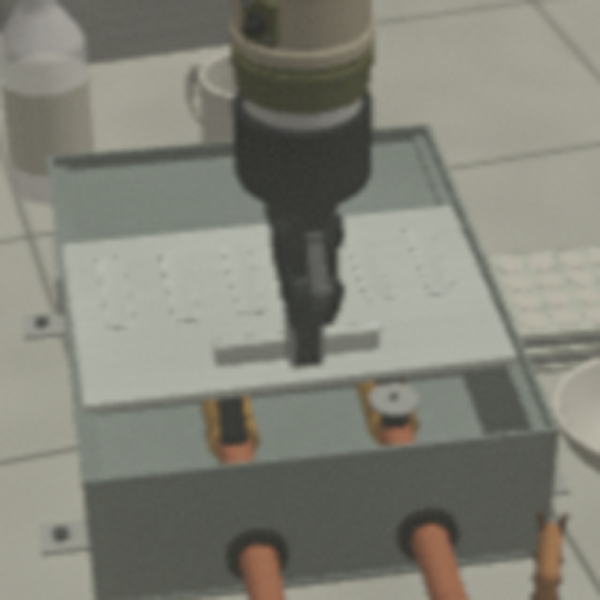

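```bash
python3 -m pendant '[[[0,0.4,0],0,1],[[0,0.4,0],0,1],[[0,0.4,0],0,1],[[0,0.4,0],0,1],[[0,0.4,0],0,1],[[0,0.4,0],0,1],[[0,0.4,0],0,1],[[0,0.4,0],0,1],[[0,0.4,0],0,1],[[0,0.3,0],0,1],[[0,0.2,0],0,1]]'; python3 -m pendant '[[[0,0.15,0],0,1],[[0,0.15,0],0,1],[[0,0.15,0],0,1]]'; python3 - <<'E'
from h import *
from workcell import env
b=np.load("box.npy"); s=env.get_state()
print(w2b(b,s["tcp_pos"]),s["wrist_force"])
E
```

```text
clock: 10.82
tcp_pos: [0.5414, 0.0276, 0.1034]
orientation: [-0.0, 0.067, 0.998, -0.0]
wrist_force: [0.2, -5.6, 0.3]
finger_gap: 0.0001
clock: 11.2
tcp_pos: [0.5426, 0.0362, 0.1033]
orientation: [-0.0, 0.067, 0.998, -0.0]
wrist_force: [1.4, -6.1, 1.4]
finger_gap: 0.0002
[[ 0.00017358 -0.00500195  0.10334034]] [ 1.37228093 -6.12312982  1.41764839]
```

```bash
python3 -m pendant '[[[0,0.15,0],0,1],[[0,0.15,0],0,1],[[0,0.15,0],0,1]]';python3 -m pendant '[[[0,0.12,0],0,1],[[0,0.1,0],0,1]]'; python3 - <<'E'
from h import *
from workcell import env
b=np.load("box.npy"); s=env.get_state()
print(w2b(b,s["tcp_pos"]),s["wrist_force"])
for n in ("side",):
    d=env.read_camera(n)["color"]; c=d[180:320,225:425] if n=="scene" else d[140:300,225:385]
    cv2.imwrite(f"pics/f_{n}.png",cv2.resize(c,None,fx=3.75,fy=3.75,interpolation=cv2.INTER_CUBIC))
E
```

```text
clock: 11.58
tcp_pos: [0.5437, 0.0451, 0.1033]
orientation: [-0.0, 0.067, 0.998, -0.0]
wrist_force: [1.3, -5.3, -0.3]
finger_gap: -0.0003
clock: 11.82
tcp_pos: [0.5443, 0.0495, 0.1033]
orientation: [-0.0, 0.067, 0.998, -0.0]
wrist_force: [1.1, -3.8, 0.6]
finger_gap: -0.0003
[[0.00012552 0.00833017 0.10333125]] [ 1.05992658 -3.7707353   0.62472637]
```

View pics/f_side.png

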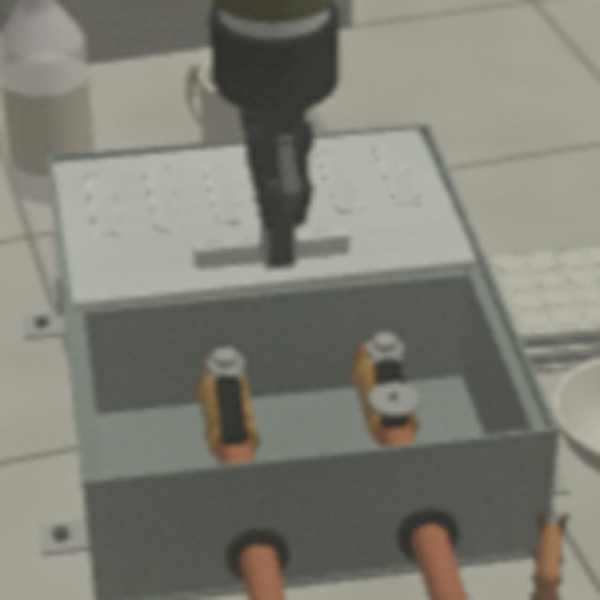

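```bash
python3 -m pendant '[[[0,0.1,0],0,1],[[0,0.1,0],0,1]]';python3 -m pendant '[[[0,0.1,0],0,1],[[0,0.1,0],0,1]]'
```

```text
clock: 12.12
tcp_pos: [0.5434, 0.0513, 0.1032]
orientation: [-0.001, 0.067, 0.998, -0.003]
wrist_force: [-4.5, -16.0, 4.4]
finger_gap: -0.0003
clock: 12.38
tcp_pos: [0.5428, 0.0524, 0.1032]
orientation: [-0.002, 0.068, 0.998, -0.006]
wrist_force: [-6.9, -26.2, 6.7]
finger_gap: 0.0
```

```bash
python3 -m pendant '[[[0,-0.5,0],0,1],[[0,-0.6,0],0,1],[[0,0,-1],0,1],[[0,0,-1],0,1],[[0,0,-1],0,1],[[0,0,-1],0,1],[[0,0,-1],0,1],[[0,0,0],0,1],[[0,0,0],0,1]]'; python3 - <<'E'
from h import *
from workcell import env
b=np.load("box.npy"); s=env.get_state()
print(w2b(b,s["tcp_pos"]),s["wrist_force"])
D={n:env.read_camera(n) for n in ("scene","side","wrist")}
for n in D:
    d=D[n]["color"]; c={"scene":d[180:320,225:425],"side":d[140:300,225:385],"wrist":d}[n]
    cv2.imwrite(f"pics/g_{n}.png",cv2.resize(c,None,fx=3.75,fy=3.75,interpolation=cv2.INTER_CUBIC) if n!="wrist" else c)
    for t,z in (("tagged_lever_tip",.079),("tagged_lever_pivot",.076),("plain_lever_tip",.076),("plain_lever_pivot",.076),("cover_rib",.112)):
        for q in env.boxes_of(n,t)[:2]:
            print(n,t,q["p"],np.round(q["location"],1),w2b(b,at_z(D[n],q["location"],z,n=="wrist")).round(4))
E
```

```text
clock: 13.5
tcp_pos: [0.5421, 0.0361, 0.2025]
orientation: [-0.0, 0.067, 0.998, 0.0]
wrist_force: [-0.1, 0.4, 0.2]
finger_gap: 0.0001
[[-0.00022775 -0.00524026  0.20245267]] [-0.06950255  0.36378132  0.21764032]
scene tagged_lever_tip 0.6 [321.1 260. ] [[ 0.0588 -0.0874  0.079 ]]
scene tagged_lever_pivot 0.74 [317.2 274.3] [[ 0.0835 -0.1398  0.076 ]]
scene plain_lever_tip 0.53 [288.5 250.8] [[-0.0374 -0.0993  0.076 ]]
scene plain_lever_pivot 0.69 [289.5 259.1] [[-0.0122 -0.1279  0.076 ]]
scene plain_lever_pivot 0.42 [312.6 260.9] [[ 0.0409 -0.0998  0.076 ]]
scene cover_rib 0.8 [340.3 216.5] [[0.0092 0.0766 0.112 ]]
scene cover_rib 0.43 [341.2 181.7] [[-0.1036  0.2542  0.112 ]]
side tagged_lever_tip 0.61 [328.6 241.3] [[ 0.0513 -0.0926  0.079 ]]
side tagged_lever_pivot 0.76 [341.6 294.4] [[ 0.0444 -0.2626  0.076 ]]
side plain_lever_tip 0.51 [283.9 242.7] [[-0.0479 -0.0771  0.076 ]]
side plain_lever_tip 0.38 [365.9 334.5] [[ 0.0658 -0.373   0.076 ]]
side plain_lever_pivot 0.59 [293.2 298.3] [[-0.0518 -0.2572  0.076 ]]
side cover_rib 0.88 [288.8 194.6] [[-0.0173  0.064   0.112 ]]
wrist tagged_lever_tip 0.63 [231.8 295.3] [[ 0.0531 -0.079   0.079 ]]
wrist tagged_lever_pivot 0.66 [246.8 275.8] [[ 0.0371 -0.0658  0.076 ]]
wrist tagged_lever_pivot 0.48 [ 81.1 114.2] [[-0.1016 -0.2049  0.076 ]]
wrist plain_lever_tip 0.56 [231.5 171.2] [[-0.046  -0.0729  0.076 ]]
wrist plain_lever_pivot 0.16 [442.8 193.5] [[-0.0296  0.0859  0.076 ]]
wrist cover_rib 0.65 [442.3 193.3] [[-0.0358  0.0734  0.112 ]]
```

View pics/g_side.png

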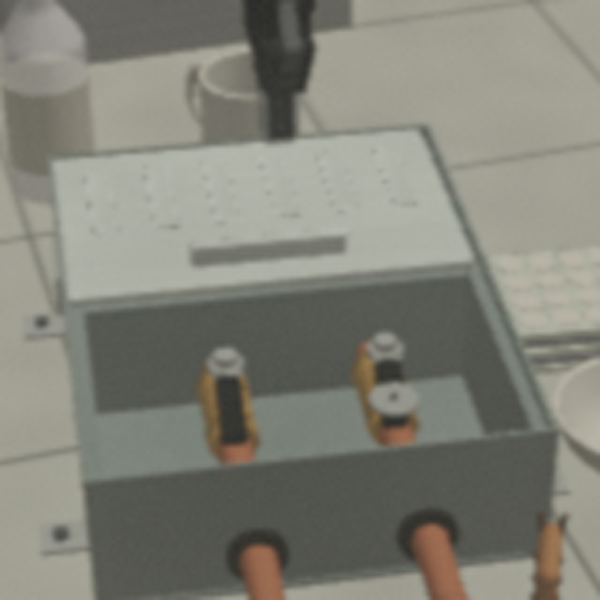

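View pics/g_scene.png

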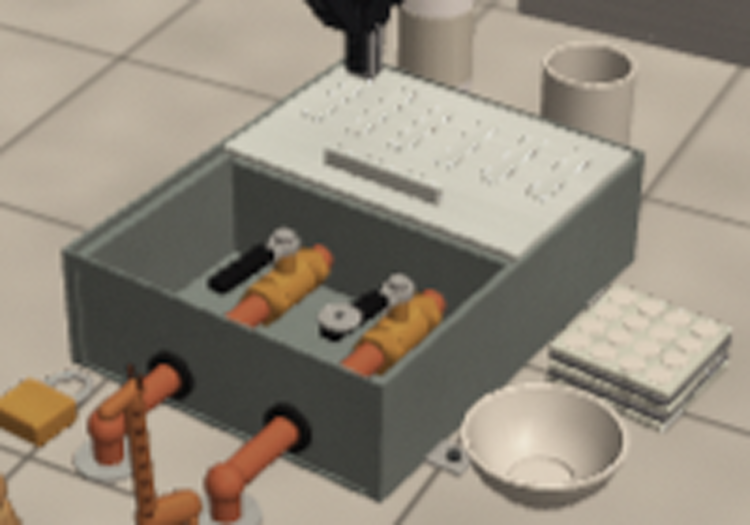

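View pics/g_wrist.png

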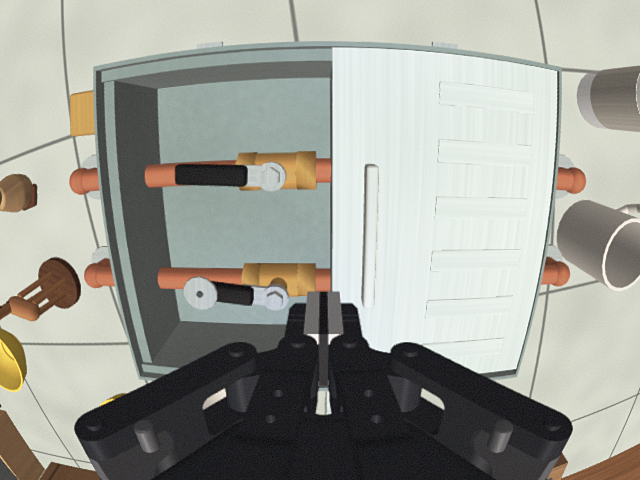

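```bash
python3 - <<'E'
from h import *
from workcell import env
b=np.load("box.npy")
D={n:env.read_camera(n) for n in ("scene","side","wrist")}
un=lambda u,v,f,o:((u+.5)/f-.5+o[0],(v+.5)/f-.5+o[1])
sc=lambda u,v:un(u,v,3.75,(225,180)); si=lambda u,v:un(u,v,3.75,(225,140))
P={"tag disc":(.079,(200,294),sc(341,317),si(394,398)),"tag hub":(.08,(271,296),sc(398,287),si(385,344)),
"plain hub":(.08,(270,177),sc(284,240),si(226,359)),"plain end":(.076,(177,174),sc(217,281),si(233,442))}
for k,(z,w,a,c) in P.items():
    for n,px in (("wrist",w),("scene",a),("side",c)): print(k,n,w2b(b,at_z(D[n],px,z,n=="wrist")).round(4))
print("rib ctr wrist",w2b(b,at_z(D["wrist"],(371,235),.112,True)).round(4))
print("cover edge wrist",w2b(b,at_z(D["wrist"],(331,180),.096,True)).round(4))
for px in ((193,247),(345,237)): print("rib top front side",w2b(b,at_z(D["side"],si(*px),.112)).round(4))
E
```

```text
tag disc wrist [[ 0.0544 -0.107   0.079 ]]
tag disc scene [[ 0.0578 -0.1105  0.079 ]]
tag disc side [[ 0.0506 -0.109   0.079 ]]
tag hub wrist [[ 0.0543 -0.0469  0.08  ]]
tag hub scene [[ 0.0701 -0.0599  0.08  ]]
tag hub side [[ 0.0553 -0.0566  0.08  ]]
plain hub wrist [[-0.0404 -0.0437  0.08  ]]
plain hub scene [[-0.0287 -0.0586  0.08  ]]
plain hub side [[-0.0428 -0.0556  0.08  ]]
plain end wrist [[-0.0445 -0.1174  0.076 ]]
plain end scene [[-0.0395 -0.1222  0.076 ]]
plain end side [[-0.0482 -0.13    0.076 ]]
rib ctr wrist [[-0.0058  0.0264  0.112 ]]
cover edge wrist [[-0.0401  0.0001  0.096 ]]
rib top front side [[-0.053   0.0215  0.112 ]]
rib top front side [[0.0431 0.0171 0.112 ]]
```

```bash
python3 - <<'E'
from h import *
from workcell import env
b=np.load("box.npy")
D={n:env.read_camera(n) for n in ("scene","side","wrist")}
un=lambda u,v,f,o:((u+.5)/f-.5+o[0],(v+.5)/f-.5+o[1])
sc=lambda u,v:un(u,v,3.75,(225,180)); si=lambda u,v:un(u,v,3.75,(225,140))
P={"tag disc":((200,294),sc(341,317),si(394,398)),"tag hub":((271,296),sc(398,287),si(385,344)),
"plain hub":((270,177),sc(284,240),si(226,359)),"plain end":((177,174),sc(217,281),si(233,442))}
for k,L in P.items():
    A=np.zeros((3,3));y=np.zeros(3)
    for n,px in zip(("wrist","scene","side"),L):
        o,v=ray(D[n],px,n=="wrist"); v/=np.linalg.norm(v); M=np.eye(3)-np.outer(v,v); A+=M;y+=M@o
    print(k,w2b(b,np.linalg.solve(A,y)).round(4))
c=D["wrist"]["color"]; c=c[40:330,300:400]; cv2.imwrite("pics/h_w.png",cv2.resize(c,None,fx=2,fy=2,interpolation=cv2.INTER_CUBIC))
# expected projections of cover front edge & bay edge for centre y=.086
for x in (-.12,0,.06,.12): print(x,projf(D["wrist"],b2w(b,[[x,.001,.096],[x,.022,.112]])).round(1).tolist(), proj(D["side"],b2w(b,[[x,.001,.096]])).round(1).tolist())
E
```

```text
tag disc [[ 0.0538 -0.1069  0.0767]]
tag hub [[ 0.0593 -0.0468  0.0703]]
plain hub [[-0.0399 -0.0445  0.0699]]
plain end [[-0.045  -0.1189  0.0698]]
-0.12 [[332.5, 62.6], [366.9, 58.9]] [[248.6, 218.7]]
0 [[332.0, 236.6], [364.1, 243.4]] [[299.8, 213.9]]
0.06 [[331.3, 312.1], [360.8, 322.2]] [[324.8, 211.5]]
0.12 [[330.6, 374.3], [357.2, 385.8]] [[349.4, 209.2]]
```

View pics/h_w.png

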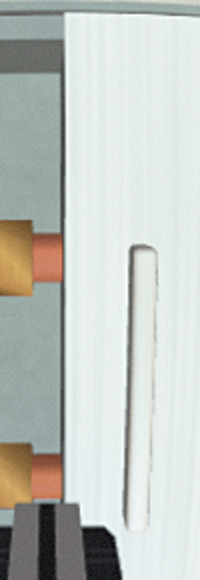

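```bash
python3 - <<'E'
import numpy as np
p=np.array([60,-46.]);r=52; c0=None
for th in (0,.1,.3,.5,.7,.9,1.1,1.3,1.45,1.571):
    l=np.array([-np.sin(th),-np.cos(th)]);m=np.array([-np.cos(th),np.sin(th)])
    d=8+11*np.cos(th)+12.5*np.sin(th); c=p+r*l-d*m
    print(th,c.round(1),None if c0 is None else np.round([-(c-c0)[0]/20,(c-c0)[1]/20],2)); c0=c
E
```

```text
0 [ 79. -98.] None
0.1 [ 74.9 -99.8] [ 0.2  -0.09]
0.3 [  65.8 -102.2] [ 0.45 -0.12]
0.5 [  55.8 -103. ] [ 0.5  -0.04]
0.7 [  45.2 -101.5] [0.53 0.07]
0.9 [ 34.6 -97.6] [0.53 0.2 ]
1.1 [ 24.6 -91.1] [0.5  0.33]
1.3 [ 16.  -82.1] [0.43 0.45]
1.45 [ 11.  -73.8] [0.25 0.41]
1.571 [  8.  -66.5] [0.15 0.37]
```

```bash
python3 -m pendant '[[[-0.8,-0.8,0],0,1],[[-1,-1,0],0,1],[[-1,-1,0],0,1],[[-1,-1,0],0,1],[[-1,-0.95,0],0,1],[[0,0,1],0,1],[[0,0,1],0,1],[[0,0,1],0,1],[[0,0,0.8],0,1],[[0,0,0],0,1],[[0,0,0],0,1]]'; python3 - <<'E'
from h import *
from workcell import env
b=np.load("box.npy"); s=env.get_state()
print(w2b(b,s["tcp_pos"]),s["wrist_force"])
D={n:env.read_camera(n) for n in ("scene","side","wrist")}
for n in D:
    d=D[n]["color"]; c={"scene":d[180:320,225:425],"side":d[140:300,225:385],"wrist":d}[n]
    cv2.imwrite(f"pics/i_{n}.png",cv2.resize(c,None,fx=3.75,fy=3.75,interpolation=cv2.INTER_CUBIC) if n!="wrist" else c)
E
```

```text
clock: 16.08
tcp_pos: [0.6256, -0.0715, 0.1279]
orientation: [0.0, 0.067, 0.998, -0.0]
wrist_force: [0.4, -1.0, 0.6]
finger_gap: 0.0
[[ 0.09682478 -0.10070302  0.12789983]] [ 0.40452405 -0.99355823  0.62993244]
```

View pics/i_wrist.png

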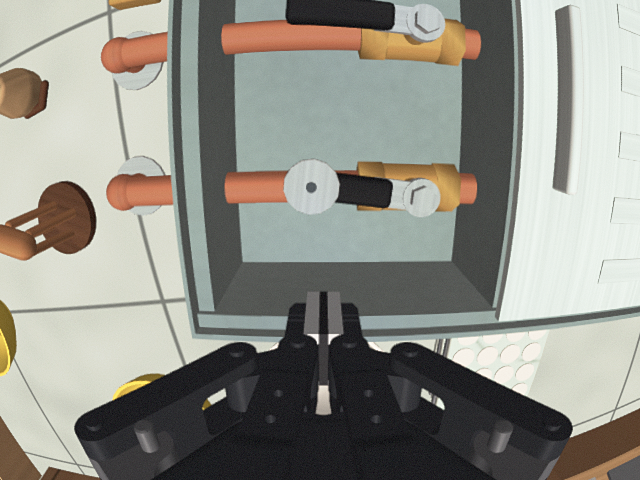

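View pics/i_side.png

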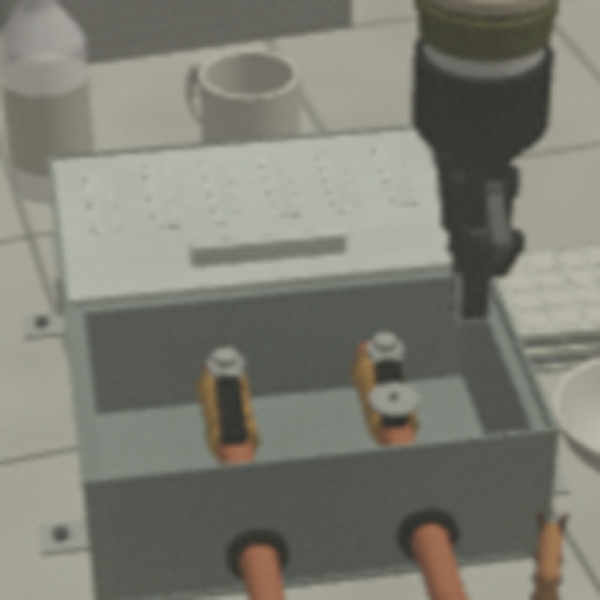

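```bash
python3 -m pendant '[[[0,0,1],0,1],[[0,0,1],0,1],[[0,0,0.7],0,1],[[0,0,0.3],0,1],[[0,0,0],0,1]]'; python3 - <<'E'
from h import *
from workcell import env
b=np.load("box.npy"); s=env.get_state()
print(w2b(b,s["tcp_pos"]),s["wrist_force"])
D={n:env.read_camera(n) for n in ("wrist",)}
for n in D: cv2.imwrite(f"pics/j_{n}.png",D[n]["color"])
for px,z in (((311,187),.079),): pass
E
```

```text
clock: 16.85
tcp_pos: [0.6251, -0.0711, 0.0673]
orientation: [-0.0, 0.067, 0.998, 0.0]
wrist_force: [-0.7, -0.0, 0.7]
finger_gap: -0.0001
[[ 0.0962339  -0.10042326  0.06728403]] [-0.72950412 -0.03522246  0.6994836 ]
```

View pics/j_wrist.png

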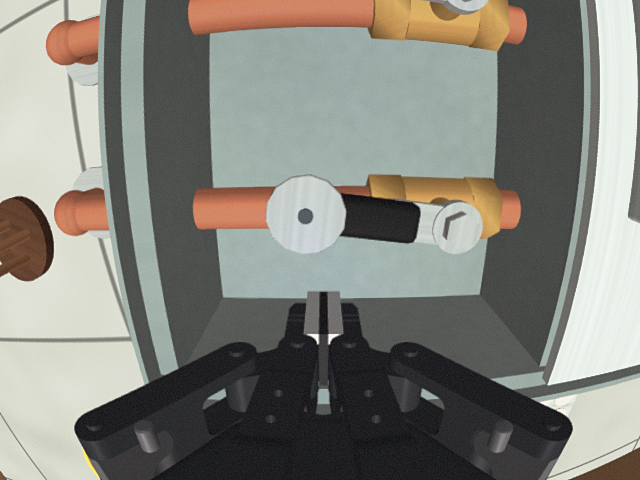

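```bash
python3 -m pendant '[[[0.45,0,0],0,1],[[0.42,0.1,0],0,1],[[0.2,-0.09,0],0,1],[[0.23,-0.06,0],0,1],[[0.23,-0.06,0],0,1],[[0.25,-0.02,0],0,1],[[0.25,-0.02,0],0,1],[[0.27,0.03,0],0,1],[[0.27,0.04,0],0,1],[[0.26,0.1,0],0,1],[[0.26,0.1,0],0,1]]'; python3 - <<'E'
from h import *
from workcell import env
b=np.load("box.npy"); s=env.get_state()
print(w2b(b,s["tcp_pos"]),s["wrist_force"])
D={n:env.read_camera(n) for n in ("wrist",)}
for n in D: cv2.imwrite(f"pics/k_{n}.png",D[n]["color"])
E
```

```text
clock: 18.27
tcp_pos: [0.5646, -0.061, 0.0677]
orientation: [0.001, 0.067, 0.998, -0.0]
wrist_force: [4.2, -0.3, 1.0]
finger_gap: -0.0001
[[ 0.03494248 -0.09840347  0.06772437]] [ 4.21296667 -0.31029498  0.98295018]
```

View pics/k_wrist.png

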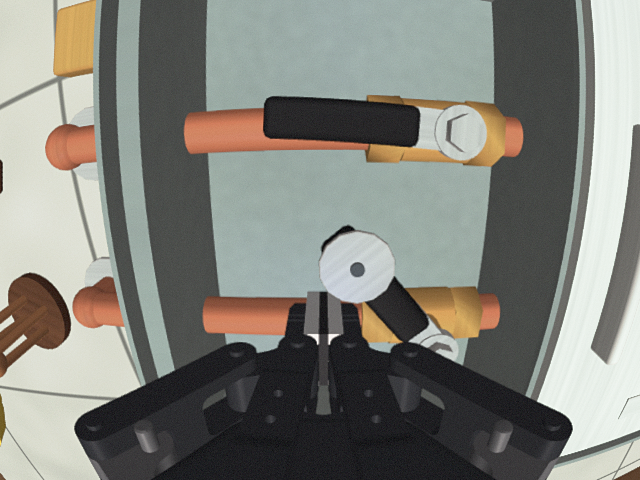

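```bash
python3 -m pendant '[[[0.25,0.16,0],0,1],[[0.25,0.17,0],0,1],[[0.21,0.22,0],0,1],[[0.22,0.23,0],0,1],[[0.1,0.2,0],0,1]]'; python3 -m pendant '[[[0.1,0.15,0],0,1],[[0.05,0.1,0],0,1]]'; python3 - <<'E'
from h import *
from workcell import env
b=np.load("box.npy"); s=env.get_state()
print(w2b(b,s["tcp_pos"]),s["wrist_force"])
D={n:env.read_camera(n) for n in ("wrist",)}
for n in D: cv2.imwrite(f"pics/l_{n}.png",D[n]["color"])
E
```

```text
clock: 18.95
tcp_pos: [0.5474, -0.0385, 0.0677]
orientation: [0.001, 0.067, 0.998, -0.0]
wrist_force: [6.7, -1.0, -0.4]
finger_gap: -0.0001
clock: 19.2
tcp_pos: [0.5452, -0.0334, 0.0679]
orientation: [0.001, 0.067, 0.998, -0.001]
wrist_force: [6.6, -2.1, 1.2]
finger_gap: -0.0002
[[ 0.01210043 -0.07370253  0.06788548]] [ 6.59865074 -2.05255929  1.20993905]
```

View pics/l_wrist.png

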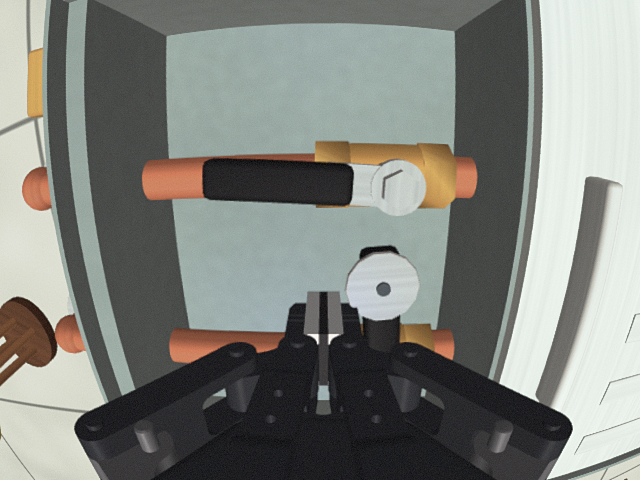

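```bash
python3 -m pendant '[[[-0.02,0.1,0],0,1],[[0,0.1,0],0,1]]'; python3 -m pendant '[[[0,0.1,0],0,1],[[0,0.1,0],0,1]]'
```

```text
clock: 19.5
tcp_pos: [0.545, -0.0295, 0.0675]
orientation: [0.0, 0.067, 0.998, -0.001]
wrist_force: [2.2, -2.4, 3.1]
finger_gap: -0.0002
clock: 19.75
tcp_pos: [0.5453, -0.0277, 0.0676]
orientation: [-0.0, 0.067, 0.998, -0.003]
wrist_force: [-0.2, -13.9, 3.0]
finger_gap: -0.0003
```

```bash
python3 -m pendant '[[[0,0.1,0],0,1],[[0,0,0],0,1]]'; python3 -m pendant '[[[0,-0.3,0],0,1],[[0,-0.5,0],0,1],[[0,-0.4,0],0,1],[[0,0,-0.5],0,1],[[0,0,-1],0,1],[[0,0,-1],0,1],[[0,0,-1],0,1],[[0,0,-1],0,1],[[0,0,-1],0,1],[[0,0,-1],0,1]]'; python3 -m pendant '[[[1,0,-0.3],0,1],[[1,0,0],0,1],[[1,0,0],0,1],[[1,0,0],0,1],[[1,0,0],0,1],[[0.5,0,0],0,1],[[0,0,0],0,1],[[0,0,0],0,1]]'; python3 - <<'E'
from h import *
from workcell import env
b=np.load("box.npy"); s=env.get_state()
print(w2b(b,s["tcp_pos"]),s["wrist_force"])
D={n:env.read_camera(n) for n in ("scene","side","wrist")}
for n in D:
    d=D[n]["color"]; c={"scene":d[180:320,225:425],"side":d[140:300,225:385],"wrist":d}[n]
    cv2.imwrite(f"pics/m_{n}.png",cv2.resize(c,None,fx=3.75,fy=3.75,interpolation=cv2.INTER_CUBIC) if n!="wrist" else c)
cv2.imwrite("pics/m_full.png",D["scene"]["color"])
E
```

```text
clock: 20.0
tcp_pos: [0.5454, -0.0273, 0.0676]
orientation: [-0.0, 0.068, 0.998, -0.004]
wrist_force: [1.2, -15.7, 3.6]
finger_gap: -0.0002
clock: 21.25
tcp_pos: [0.5422, -0.0465, 0.1984]
orientation: [-0.0, 0.067, 0.998, 0.0]
wrist_force: [0.6, -0.0, 0.9]
finger_gap: -0.0002
clock: 22.25
tcp_pos: [0.4343, -0.0324, 0.2035]
orientation: [0.0, 0.067, 0.998, 0.0]
wrist_force: [-0.1, -0.6, 0.3]
finger_gap: -0.0002
[[-0.09801521 -0.08746296  0.20351319]] [-0.13870352 -0.56374942  0.30177891]
```

View pics/m_side.png

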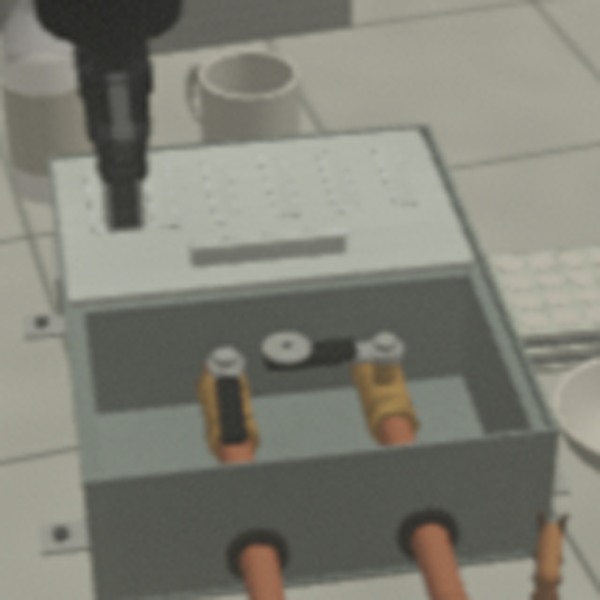

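View pics/m_full.png

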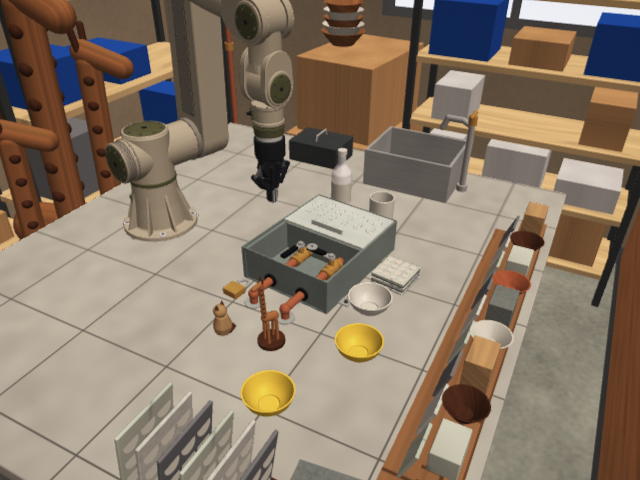

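View pics/m_wrist.png

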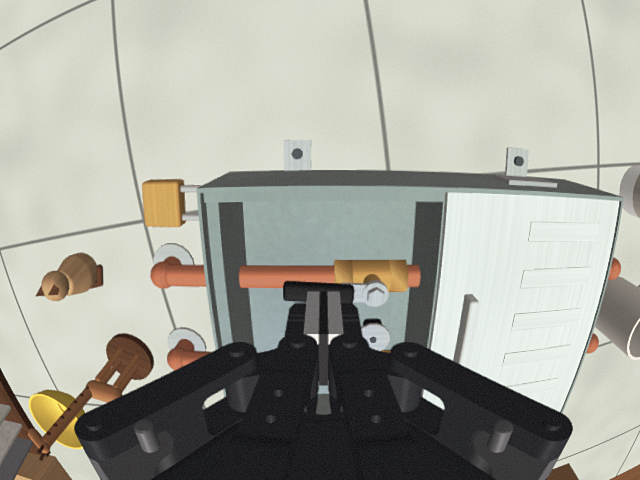

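View pics/m_scene.png

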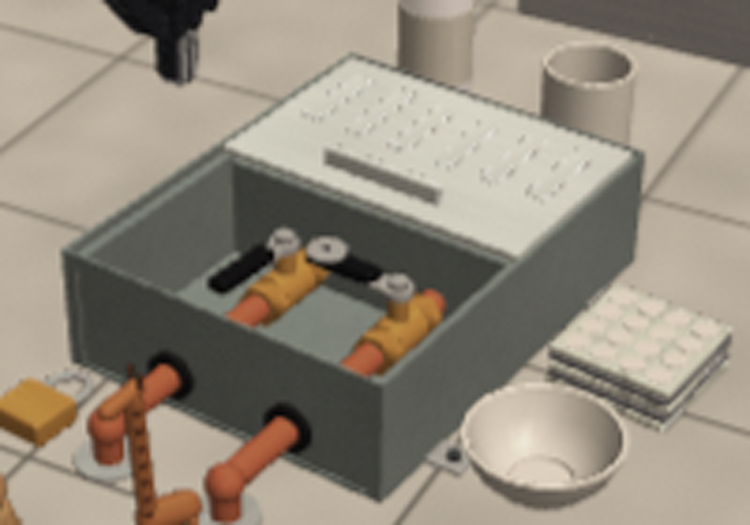

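```bash
python3 - <<'E'
from h import *
from workcell import env
b=np.load("box.npy")
D={n:env.read_camera(n) for n in ("scene","side")}
f=lambda u,v,o:((u+.5)/3.75-.5+o[0],(v+.5)/3.75-.5+o[1])
for n,px,px2,hb in (("scene",f(327,247,(225,180)),f(217,281,(225,180)),f(398,284,(225,180))),("side",f(287,347,(225,140)),f(233,442,(225,140)),f(385,343,(225,140)))):
    print(n,w2b(b,at_z(D[n],px,.079)).round(4),w2b(b,at_z(D[n],px2,.076)).round(4))
    print(proj(D[n],b2w(b,[[-.002,-.046,.079]]))-px)
E
```

```text
scene [[ 0.0005 -0.0469  0.079 ]] [[-0.0395 -0.1222  0.076 ]]
[[-0.57703965 -0.45482889]]
side [[-0.0043 -0.0483  0.079 ]] [[-0.0482 -0.13    0.076 ]]
[[ 0.84822732 -0.70002635]]
```

```bash
python3 -c "
from workcell import env
print(env.hand_in()); print(env.get_state()['clock'])"
```

```text
the job is handed in; nothing more can be done
None
the job is handed in; nothing more can be done
```

The stall's water is off, and the job was handed in at about 22 s of the 48 s allowed.

- **Cover:** I slid it open by pushing its rib with the shut fingers until it hit its stop, where the force rose to about 27 N. Its front edge then measured about 0.000 m against the 0.001 m expected at the stop, and it wasn't skewed. It was left open.
- **Tagged lever:** It is the one on the +60 mm pipe. I swung it round until it met its stop at about 16 N, then backed off and lifted clear. The tag's centre measured (-2, -48) mm in the box's frame, against (-2, -46) mm for fully shut, which is within calibration error.
- **Everything else:** In the last pictures the plain lever and the goods around the box stand as before. That comes from comparing pictures; I didn't re-measure the goods.

The networks' readings for the lever pivots were unreliable: several fell on the pipes outside the box. I placed the pivots by hand from three camera views instead.

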